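Turn the sample plate over and set its lock screw

ROBOT

A 7-joint arm with a two-finger parallel gripper is mounted at the origin on the work surface. World frame = base frame: x ahead of the robot, y to its left, z up, the work surface at z = 0. Lengths are in mm, angles in rad, forces in N, time in s.
With the tool pointing down it reaches from about 425 to 875 mm from the base axis. Payload 4.7 kg.
Tool frame: the origin (TCP) lies at the very end of the fingers, on their centre line; the grasp point (between the pads) lies 19 mm behind it; y points along the fingers, x is the direction in which the jaws open and shut, and the axes are right-handed (so a half turn about y gives the same grasp; the last joint's range is limited). The gripper opens to 87 mm and grips with 3 to 60 N. Pads are 19 mm wide; open, the fingers measure 117 mm over their backs; the gripper's body (75 mm by 190 mm) begins 51 mm behind the grasp point.
Start: joints at [-1.138, 0.321, -0.07, 1.45, 0.023, 1.371, -0.057], TCP at [264.361, 593.834, 222.587] pointing down, gripper open.
Joint ranges: [-2.86, 2.86], [-0.3, 2.09], [-1.38, 1.24], [0.06, 2.45], [-1.56, 4.7], [0.09, 2.05], [-2.69, 2.69]. Speed limits (rad/s): [2.57, 2.57, 3.14, 3.14, 3.14, 3.14, 3.14].

INTERFACE

Orientations are given as a rotation vector (axis times angle).
In Python, from cell import get_state, camera, finish_job gives the robot as it stands.
- The arm moves only by the tool arm_command, never from a script. Its argument "plan" is text: rows parted by semicolons, each of 6 numbers parted by spaces: the shift along the tool's x, y, z normalised to -1 to 1, where 1 is 30 mm, then the turn, a rotation vector about the tool's x, y, z normalised to -1 to 1, where 1 is 5 degrees. A call has 1 to 20 rows; each row shifts and turns the commanded pose from where the row before left it, along the tool's axes as they then stand; what a row does not reach is not made up. A row lasts 1/10 s, in which the tool goes at most 50 mm and 8.59 degrees, less where a joint would pass 70% of its speed; a pose out of reach is approached as far as the arm can. A call with a number of a shift or a turn outside -1 to 1 is refused whole. A call with a gripper value outside its range is refused whole. "grip" is the opening, from -1 (shut) to 1 (fully open), so that 0 is half open, set as the call begins (left out, the last holds). The fingers move at their own pace and stop on an object; the grip force is fixed at half the most. Time passes only in rows, so rows that do not move let the fingers close. It gives the time, the measured TCP pose, the force and the opening at its end, in the units of the state.
- get_state(): the state, without advancing time (a new reading comes with each control period).
- camera(name): name is "side" or "top" or "wrist"; returns a dict with "frame" (420x560x3 uint8, red, green, blue), "z_map" (420x560 float32, mm along the optical axis (not along the pixel's ray), 0 where there is no reading), "fx", "fy", "cx", "cy" (pixels), "k1" (the pictures are not rectified: a ray, as slopes to the right and down, at radius r is drawn at 1 + k1 r^2 times it, then the intrinsics apply), "R" (3x3) and "t" (3): a world point X has camera coordinates R X + t; the wrist camera has in their place "tool_from_camera" (4x4, takes a point from camera to tool coordinates, whose origin is the TCP and whose axes are the tool frame's). Camera axes: x right, y down, z forward; pixel columns grow to the right and rows downward; lengths in mm; the calibration is good to about 2 mm. A picture is of the moment at which its call begins: read the wrist's pose just before it.
- finish_job(): hands the job in, once; it reports no verdict.
The state is a dict: "t": time; "q": joint angles; "dq": joint speeds; "joint_torque": joint torques, N m; "tool_pos": TCP position; "tool_rot": TCP orientation; "ft_force": force on the tool from outside, world axes, zero at the start; "torque": the same for the moment, N m; "opening": finger opening in mm.
Only numpy, scipy, OpenCV 4.12 (cv2) and the standard library are available. Lean on these libraries where they do the work, as an engineer would, in place of code of your own. Each camera call takes 0.05 s, during which the arm holds its last target. There are 200 camera calls.

TASK

On the spectrometer's sample holder, swing the hinged plate right over so that it lies flat on the opposite rest with its ringed sample face up. Then turn the winged lock screw clockwise until it seats, back it off a quarter turn, and finish there with the fingers still gripping the screw's wing: the program ends while holding it. Do not disturb the jar, the crucible or the cuvette rack.

Things in the scene. Friction and masses are not known exactly. Their poses are not given: they have to be found in the camera images.
- holder: Bolted-down sample holder: dark grey base 190 x 220 x 12 mm. Origin on the bench under the hinge line, z up. Hinge axis along its x, 48 mm above the bench; ears 58 mm high at x = -59 and -1, within 10 mm of the axis. Steel rests 44 mm high at y = -88 and +88, 28 mm wide in x, under the plate. Base x -73 to 117. Screw block 42 x 50 mm, 52 mm high, centred x = 75, y = 0.
- plate_grip (a point): Centre of the hinged steel plate's width and thickness, 65 mm from the hinge axis: pinch here across the width. Plate 46 mm wide (along hinge, centred at holder x = -30), 8 thick, from 10 to 95 mm off the axis. Site x along the hinge, -y towards the free end, -z out of the sample face: raised dark ring, 36 mm across, 1.5 proud, round a white pad. The other face is plain.
- plate (a joint): Plate angle, rad. 0: flat on the rest at the holder's -y side, plain face up; pi/2: upright; 3.14 (stop): flat on the rest at the +y side, sample face up. Starts at 0 to 0.45. About 90 g; a stiff friction hinge (0.06 N m), so it stays wherever it is left and must be laid right down.
- screw_grip (a point): Centre of the upright flat wing of the steel lock screw, on its vertical axis, 80 mm above the bench (holder x = 75, y = 0 mm). Wing 36 mm long, 9 thick, 24 high (68 to 92 mm above the bench), on an 8 mm stem, clear all round above the 52 mm high block. Site x runs along the wing, y through its thickness, z up.
- screw (a joint): Turn of the lock screw, rad, growing clockwise seen from above. At 0 the wing lies along the holder's x. Seats on a hard stop at 2.60; starts at 0.9 to 1.7. A quarter turn back from the seat is 1.03. Light friction (0.05 N m); it stays where left and does not rise or sink. Twisted on past the seat, the wing slips in the fingers.
- jar_mid (a point): Mid-height centre of an amber glass jar, 52 mm across, 75 mm high, standing loose on the bench on the holder's +y side. Leave alone.
- crucible_mid (a point): Mid-height centre of a white ceramic open crucible, 64 mm across the rim, 75 mm high, standing loose on the holder's -y side. Leave alone.
- rack_mid (a point): Centre of a grey cuvette rack, a loose block 50 x 110 x 30 mm with four square holes, lying beyond the screw on the holder's +x side. Leave alone.

How it is judged:
By the outcome, as a careful person would: the job done as asked, in the order asked, and still so for the second after the job is handed in, while the arm keeps its last pose, push and grip.
It also fails if it takes over 72 s, if anything falls off the work surface, if the arm or the gripper's body presses on something with over 40 N, if the wrist force passes 120 N, or if a joint passes its speed limit or range.

## Working session

There is one attempt and no reset: what is moved stays moved. The work goes in short steps, Python scripts to look and compute and a tool call to move; the robot and the scene stay as the last step left them, time stands still between calls to the robot, and variables do not carry over. Pictures are saved under pics/ and viewed, about 8 in all and at most 12, crops included, and the job is handed in when it is done.

Besides the shell and the picture viewer there is one more tool, called after "Call:" as a command line: name --argument value ..., lists and objects as JSON in quotes. arm_command: Moves the arm, as the interface text tells. Its arguments: {"type":"object","properties":{"plan":{"type":"string"},"grip":{"type":"number"}},"required":["plan"]}

```bash
ls; mkdir -p pics; cat > h.py <<'E'
import numpy as np, cv2
from cell import get_state, camera, finish_job
from scipy.spatial.transform import Rotation as Ro
np.set_printoptions(precision=3,suppress=True)
def cloud(c):
    K=np.array([[c["fx"],0,c["cx"]],[0,c["fy"],c["cy"]],[0,0,1.]])
    h,w=c["z_map"].shape
    u,v=np.meshgrid(np.arange(w),np.arange(h))
    x=(u-c["cx"])/c["fx"]; y=(v-c["cy"])/c["fy"]
    a,b=x.copy(),y.copy()
    for _ in range(8):
        s=1+c["k1"]*(a*a+b*b); a,b=x/s,y/s
    z=c["z_map"]
    P=np.stack([a*z,b*z,z],-1).astype(float)
    if "R" in c: W=(P-np.array(c["t"]))@np.array(c["R"])
    else:
        s=get_state(); T=np.array(c["tool_from_camera"])
        Q=P@T[:3,:3].T+T[:3,3]
        W=Q@Ro.from_rotvec(s["tool_rot"]).as_matrix().T+np.array(s["tool_pos"])
    W[z==0]=np.nan
    return W
def save(n,f): cv2.imwrite("pics/"+n,cv2.cvtColor(f,cv2.COLOR_RGB2BGR))
E
python3 - <<'E'
from h import *
s=get_state(); print(s)
print(Ro.from_rotvec(s["tool_rot"]).as_matrix())
for n in("top","side"):
    c=camera(n); save(n+".png",c["frame"]); np.save(n+".npy",cloud(c)); print(n,{k:v for k,v in c.items() if k not in("frame","z_map")})
E
```

```text
pics
{'t': 0.0, 'q': array([-1.138,  0.322, -0.07 ,  1.452,  0.023,  1.371, -0.057]), 'dq': array([-0.001,  0.001, -0.   ,  0.   , -0.002, -0.002, -0.   ]), 'joint_torque': array([ -0.001, -49.129,  -0.405, -31.253,  -0.064,   0.044,   0.   ]), 'tool_pos': array([264.147, 593.295, 221.472]), 'tool_rot': array([-1.38 , -0.894,  0.897]), 'ft_force': array([-0.177,  0.246, -0.254]), 'torque': array([-0.006, -0.005, -0.022]), 'opening': 87.26694709432347}
[[ 0.407 -0.001 -0.914]
 [ 0.914 -0.002  0.407]
 [-0.002 -1.    -0.   ]]
top {'fx': 480.253710089264, 'fy': 480.253710089264, 'cx': 277.99119406800514, 'cy': 202.69829175372445, 'k1': -0.03073061707401453, 'R': array([[ 0.01 , -1.   , -0.011],
       [-0.994, -0.009, -0.106],
       [ 0.106,  0.012, -0.994]]), 't': array([ 54.959, 657.174, 930.228])}
side {'fx': 379.31571087951, 'fy': 379.31571087951, 'cx': 280.8021223465925, 'cy': 203.59559481122642, 'k1': 0.01036993978698974, 'R': array([[-0.877, -0.48 ,  0.017],
       [-0.335,  0.587, -0.737],
       [ 0.344, -0.652, -0.675]]), 't': array([578.387, 262.866, 596.476])}
```

View pics/top.png

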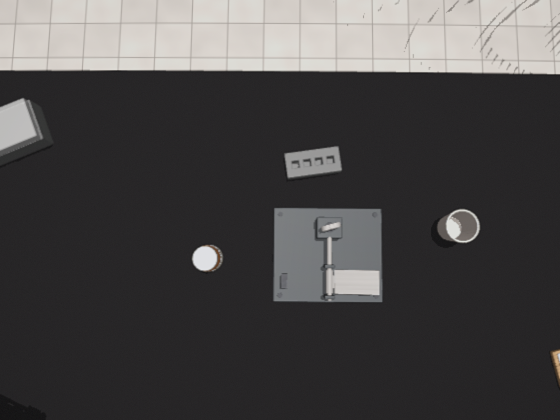

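View pics/side.png

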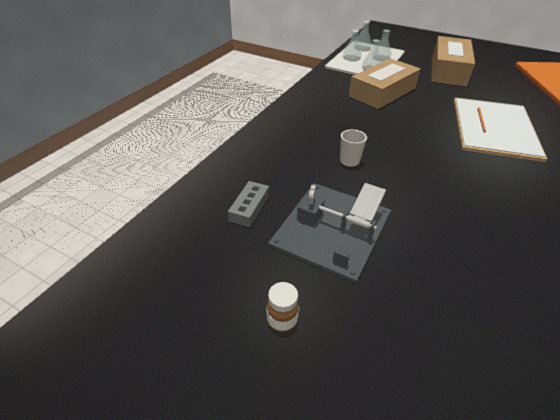

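The top view shows the holder base at px (274-382, 208-302), the plate at (333-380, 270-295) on the -y side, the wing at (330, 227), the +y rest at (284, 282), the jar at (207, 258), the crucible at (460, 227) and the rack at (313, 162). In the side view the plate is tilted up.

```bash
python3 - <<'E'
from h import *
W=np.load("top.npy"); S=np.load("side.npy")
for n,(r,c) in dict(center=(255,300),wing=(227,330),jar=(258,205),cruc=(215,470),rack=(162,313),rest=(282,284)).items(): print(n,W[r,c])
# base: points z 8..16 
b=W[200:312,265:392].reshape(-1,3); 
m=(b[:,2]>6)&(b[:,2]<18); print(m.sum())
rect=cv2.minAreaRect(b[m][:,:2].astype(np.float32)); print("base",rect, cv2.boxPoints(rect))
w=np.vstack([W[200:312,265:392].reshape(-1,3),S[170:275,270:392].reshape(-1,3)])
for nm,A in(("top",W[200:312,265:392]),("side",S[175:275,270:392])):
    a=A.reshape(-1,3); a=a[~np.isnan(a[:,0])]
    bx=a[(a[:,2]>6)&(a[:,2]<18)]; print(nm,"base z",np.median(bx[:,2]),bx.min(0),bx.max(0))
    k=a[a[:,2]>62]; print(" high n",len(k))
p=W[274:292,338:376].reshape(-1,3); mu=p.mean(0); n=np.linalg.svd(p-mu)[2][2]; print("plate",mu,n*np.sign(n[2]))
wp=W[215:240,318:345].reshape(-1,3); wp=wp[wp[:,2]>70]; print("wing",len(wp),wp.mean(0),np.median(wp[:,2]),cv2.minAreaRect(wp[:,:2].astype(np.float32)))
E
```

```text
center [552.464  15.666  13.681]
wing [605.564 -37.786  91.369]
jar [545.045 198.48   77.846]
cruc [ 632.695 -312.37    65.411]
rack [740.544  -9.057  33.488]
rest [499.647  47.736  44.682]
7963
base ((550.5975952148438, -33.00726318359375), (233.64291381835938, 210.11468505859375), 89.02882385253906) [[ 443.575 -148.031]
 [ 653.66  -151.593]
 [ 657.62    82.017]
 [ 447.535   85.578]]
top base z 12.604931441715491 [ 444.62  -149.834    6.067] [655.729  83.326  17.99 ]
 high n 839
side base z 12.93901955716025 [ 461.636 -147.543    6.024] [651.763  73.96   17.948]
 high n 581Traceback (most recent call last):
  File "<stdin>", line 13, in <module>
    u, s, vh = gufunc(a, signature=signature)
               ~~~~~~^^^^^^^^^^^^^^^^^^^^^^^^
    raise LinAlgError("SVD did not converge")
numpy.linalg.LinAlgError: SVD did not converge
```

```bash
python3 - <<'E'
from h import *
W=np.load("top.npy"); S=np.load("side.npy")
ok=lambda a:a[~np.isnan(a[:,0])]
z=W[...,2]
m=((z>8)&(z<100)).astype(np.uint8); m[:195]=0;m[:, :262]=0;m[:,395:]=0;m[315:]=0
m=cv2.morphologyEx(m,cv2.MORPH_OPEN,np.ones((9,9)))
b=W[m>0]; b=b[(b[:,2]<16)&(b[:,2]>9)]
r=cv2.minAreaRect(b[:,:2].astype(np.float32)); print(r)
# edge lines by percentiles
for ang in (-3,-2,-1,0,1,2,3):
    R=Ro.from_euler('z',-ang,degrees=True).as_matrix(); q=b@R.T
    print(ang,np.ptp(q[:,0]),np.ptp(q[:,1]),np.percentile(q[:,:2],[.3,99.7],axis=0).ravel())
p=ok(W[274:292,338:376].reshape(-1,3)); mu=p.mean(0); n=np.linalg.svd(p-mu)[2][2]; print("plate",mu,n*np.sign(n[2]),np.abs((p-mu)@n).max())
pp=ok(W[262:302,330:388].reshape(-1,3)); mu=np.median(p,0);n*=np.sign(n[2]); on=pp[(abs((pp-mu)@n)<2.5)]
print("plate rect",cv2.minAreaRect(on[:,:2].astype(np.float32)),on.min(0),on.max(0))
for A in(W[215:240,318:345],S[180:215,300:325]):
    wp=ok(A.reshape(-1,3)); wp=wp[wp[:,2]>86]; print("wing",len(wp),wp.mean(0),cv2.minAreaRect(wp[:,:2].astype(np.float32)))
rest=ok(W[270:294,278:292].reshape(-1,3)); rest=rest[(rest[:,2]>38)]; print("rest",rest.mean(0),rest.min(0),rest.max(0))
for n,(a,bb,c,d,zm) in dict(jar=(240,275,190,225,60),cruc=(205,250,435,482,60),rack=(140,185,280,345,25)).items():
    k=ok(W[a:bb,c:d].reshape(-1,3));k=k[k[:,2]>zm];print(n,k.min(0),k.max(0))
save("topz.png",cv2.resize(camera("top")["frame"][200:310,265:395],None,fx=6,fy=5,interpolation=cv2.INTER_CUBIC))
E
```

```text
((554.8153076171875, -39.20062255859375), (188.8899383544922, 219.5605926513672), 0.5275055170059204)
-3 198.7974504223331 227.11985221867852 [ 459.02  -122.172  651.154  100.764]
-2 196.06372520502134 224.03973537261513 [ 460.089 -130.95   650.486   89.892]
-1 193.27027707770026 221.1031042681969 [ 460.651 -139.606  649.57    79.71 ]
0 190.41795695172993 219.60290409233517 [ 460.483 -148.193  649.037   69.952]
1 190.53622941384486 220.73479364204462 [ 459.508 -157.496  648.567   61.137]
2 194.15224388413463 223.39595811993402 [ 457.944 -167.77   648.314   52.049]
3 197.7091177001421 225.98907402489482 [ 455.47  -178.321  648.44    43.046]
plate [501.25  -90.702  65.74 ] [0.009 0.245 0.969] 4.774081765233506
plate rect ((502.9904479980469, -85.89974975585938), (89.47993469238281, 73.01531982421875), 89.89674377441406) [ 466.563 -130.674   51.494] [539.578 -41.146  77.558]
wing 86 [607.512 -38.362  91.047] ((607.434326171875, -38.316993713378906), (8.859448432922363, 33.86537551879883), 15.751463890075684)
wing 55 [608.134 -32.485  90.951] ((608.9200439453125, -34.09517288208008), (8.888754844665527, 31.627281188964844), 15.116021156311035)
rest [502.531  48.751  44.529] [489.839  43.746  40.306] [515.126  53.754  48.355]
jar [522.316 176.46   62.766] [568.026 222.199  80.198]
cruc [ 579.985 -323.923   60.322] [ 643.485 -261.413   79.737]
rack [710.073 -64.614  25.146] [774.526  49.98   35.802]
```

View pics/topz.png

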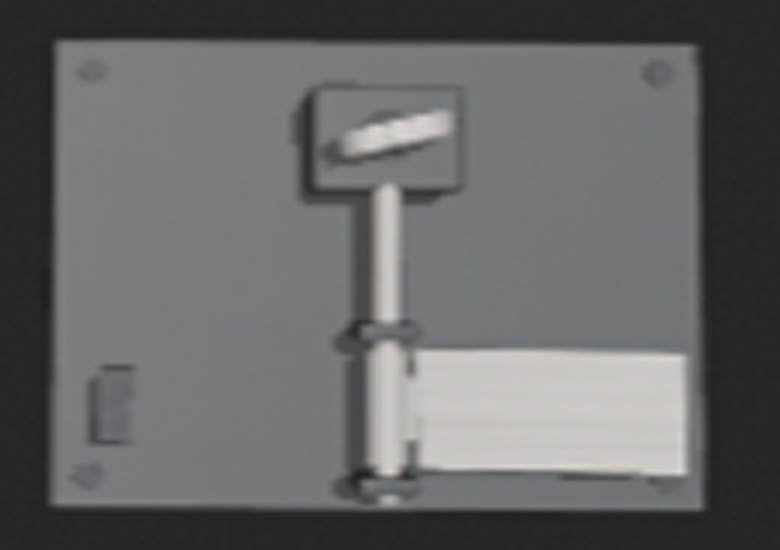

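Call:
arm_command --plan "0 0 0 0 1 0;0 0 0 0 1 0;0 0 0 0 1 0;0 0 0 0 1 0;0 0 0 0 1 0;0 0 0 0 1 0;0 0 0 0 1 0;0 0 0 0 1 0;0 0 0 0 1 0;0 0 0 0 1 0;0 0 0 0 1 0;0 0 0 0 1 0;0 0 0 0 1 0;0 0 0 0 0.1 0" --grip 1

```text
t: 1.55
tool_pos: [264.3, 593.6, 222.1]
tool_rot: [-1.572, -0.006, 0.007]
ft_force: [-1.1, -0.4, -0.6]
opening: 87.0
```

Call:
arm_command --plan "1 0 -1 0 0 0;1 0 -1 0 0 0;1 0 -1 0 0 0;1 0 -1 0 0 0;1 0 -1 0 0 0;1 0 -1 0 0 0;1 0 -1 0 0 0;1 0 -1 0 0 0;0 0 -1 0 0 0;0 0 -1 0 0 0;0 0 -1 0 0 0;0 0 -1 0 0 0;0 0 -1 0 0 0;0 0 -1 0 0 0;0 0 -1 0 0 0;0 0 -1 0 0 0;0 0 -1 0 0 0;0 0 -1 0 0 0;0 0 -1 0 0 0;0 0 -1 0 0 0"

```text
t: 3.55
tool_pos: [509.4, -5.3, 222.6]
tool_rot: [-1.571, -0.009, 0.008]
ft_force: [0.1, 0.8, 0.6]
opening: 86.8
```

Call:
arm_command --plan "0 0 -1 0 0 0;0 0 -1 0 0 0;0 0 -1 0 0 0;0 0.5 0 0 0 0;0 0.5 0 0 0 0;0 0 0 0 0 0"

```text
t: 4.15
tool_pos: [508.9, -94.0, 190.7]
tool_rot: [-1.571, -0.005, 0.011]
ft_force: [0.2, 1.2, 0.1]
opening: 87.3
```

```bash
python3 - <<'E'
from h import *
s=get_state(); R=Ro.from_rotvec(s["tool_rot"]).as_matrix(); print(s["t"],s["tool_pos"],s["q"],s["ft_force"]);print(R)
c=camera("wrist"); W=cloud(c); save("w1.png",c["frame"])
P=W.reshape(-1,3); P=P[~np.isnan(P[:,0])]
b=P[(P[:,2]>30)&(P[:,2]<85)&(P[:,0]>470)&(P[:,0]<540)&(P[:,1]>-140)&(P[:,1]<-55)]
mu=np.median(b,0); 
for _ in range(5):
    n=np.linalg.svd(b-mu,full_matrices=False)[2][2]; n*=np.sign(n[2]); b2=b[abs((b-mu)@n)<6]; mu=b2.mean(0); b=b2
b=b[abs((b-mu)@n)<1.5]
print(len(b),mu,n,np.arctan2(n[1],n[2]),b.min(0),b.max(0)); print(cv2.minAreaRect(b[:,:2].astype(np.float32)))
w=P[(P[:,2]>86)&(P[:,2]<96)&(abs(P[:,0]-607)<30)&(abs(P[:,1]+38)<30)]
print("wing",len(w)); 
if len(w)>20: print(w.mean(0),cv2.minAreaRect(w[:,:2].astype(np.float32)))
E
```

```text
4.15 [508.894 -94.038 190.7  ] [-0.453  0.056  0.609  1.837 -0.033  1.262  0.176] [0.224 1.174 0.124]
[[ 1.    -0.004 -0.01 ]
 [ 0.01   0.     1.   ]
 [-0.004 -1.     0.   ]]
4866 [503.996 -92.45   66.01 ] [-0.004  0.245  0.969] 0.24778056267673693 [ 481.002 -130.527   55.143] [526.96  -55.014  76.473]
((504.0708312988281, -92.7512435913086), (46.0307731628418, 75.3692398071289), 0.29389306902885437)
wing 644
[607.342 -38.005  90.788] ((608.3091430664062, -38.8469352722168), (9.780534744262695, 35.56930923461914), 17.176612854003906)
```

View pics/w1.png

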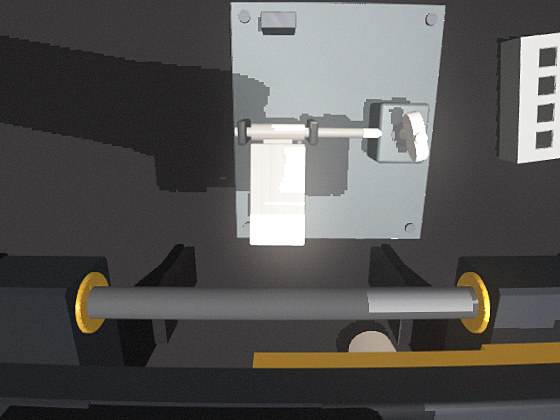

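The wrist view shows the plate at (278, 190), plain face up, and the wing at (415, 135). Plate angle is 0.248 rad; grasp point is at about (504, -102, 64).

Call:
arm_command --plan "-0.17 0 -0.28 0 0 0;0 0.8 0 0 0 0;0 0.8 0 0 0 0;0 0.8 0 0 0 0;0 0.8 0 0 0 0;0 0.8 0 0 0 0;0 0.86 0 0 0 0;0 0 0 0 0 0;0 0 0 0 0 0"

```text
t: 5.1
tool_pos: [505.7, -102.9, 47.6]
tool_rot: [-1.571, -0.007, 0.007]
ft_force: [-0.1, -0.3, 0.1]
opening: 87.3
```

Call:
arm_command --plan "0 0 0 0 0 0;0 0 0 0 0 0;0 0 0 0 0 0;0 0 0 0 0 0;0 0 0 0 0 0;0 0 0 0 0 0;0 0 0 0 0 0;0 0 0 0 0 0" --grip -1

```text
t: 5.9
tool_pos: [504.2, -102.6, 46.3]
tool_rot: [-1.571, -0.005, 0.009]
ft_force: [-3.8, -0.2, 1.4]
opening: 45.2
```

```bash
python3 - <<'E'
import numpy as np
t=np.linspace(.248,np.pi,31); y=-65*np.cos(t); z=65*np.sin(t)
print(";".join(f"0 {-b/30:.2f} {a/30:.2f} 0 0 0" for a,b in zip(np.diff(y),np.diff(z))))
E
```

```text
0 -0.20 0.06 0 0 0;0 -0.19 0.08 0 0 0;0 -0.18 0.10 0 0 0;0 -0.17 0.12 0 0 0;0 -0.16 0.13 0 0 0;0 -0.15 0.15 0 0 0;0 -0.13 0.16 0 0 0;0 -0.12 0.17 0 0 0;0 -0.10 0.18 0 0 0;0 -0.08 0.19 0 0 0;0 -0.06 0.20 0 0 0;0 -0.04 0.20 0 0 0;0 -0.02 0.21 0 0 0;0 -0.00 0.21 0 0 0;0 0.02 0.21 0 0 0;0 0.04 0.21 0 0 0;0 0.06 0.20 0 0 0;0 0.07 0.20 0 0 0;0 0.09 0.19 0 0 0;0 0.11 0.18 0 0 0;0 0.13 0.17 0 0 0;0 0.14 0.15 0 0 0;0 0.16 0.14 0 0 0;0 0.17 0.12 0 0 0;0 0.18 0.11 0 0 0;0 0.19 0.09 0 0 0;0 0.20 0.07 0 0 0;0 0.20 0.05 0 0 0;0 0.21 0.03 0 0 0;0 0.21 0.01 0 0 0
```

Call:
arm_command --plan "0 -0.20 0.06 0 0 0;0 -0.19 0.08 0 0 0;0 -0.18 0.10 0 0 0;0 -0.17 0.12 0 0 0;0 -0.16 0.13 0 0 0;0 -0.15 0.15 0 0 0;0 -0.13 0.16 0 0 0;0 -0.12 0.17 0 0 0;0 0 0 0 0 0"

```text
t: 6.8
tool_pos: [504.2, -73.4, 86.1]
tool_rot: [-1.571, -0.006, 0.009]
ft_force: [-5.4, -2.9, -2.5]
opening: 45.7
```

Call:
arm_command --plan "0 -0.10 0.18 0 0 0;0 -0.08 0.19 0 0 0;0 -0.06 0.20 0 0 0;0 -0.04 0.20 0 0 0;0 -0.02 0.21 0 0 0;0 0 0.21 0 0 0;0 0.02 0.21 0 0 0;0 0.04 0.21 0 0 0;0 0.06 0.20 0 0 0;0 0.07 0.20 0 0 0;0 0.09 0.19 0 0 0;0 0.11 0.18 0 0 0;0 0 0 0 0 0"

```text
t: 8.1
tool_pos: [504.0, 3.4, 86.1]
tool_rot: [-1.564, -0.008, 0.011]
ft_force: [-14.4, 7.5, 17.1]
opening: 45.4
```

Call:
arm_command --plan "0 0.13 0.17 0 0 0;0 0.14 0.15 0 0 0;0 0.16 0.14 0 0 0;0 0.17 0.12 0 0 0;0 0.18 0.11 0 0 0;0 0.19 0.09 0 0 0;0 0.20 0.07 0 0 0;0 0 0 0 0 0"

```text
t: 8.9
tool_pos: [503.9, 38.4, 51.0]
tool_rot: [-1.553, -0.013, 0.014]
ft_force: [-14.3, 25.7, 17.6]
opening: 44.4
```

```bash
python3 - <<'E'
from h import *
s=get_state(); print(s["tool_pos"],s["ft_force"],s["torque"],s["q"])
c=camera("wrist"); f1=c["frame"]; f2=camera("side")["frame"][120:300,240:420]
save("a2.png",np.hstack([cv2.resize(f1,(400,300)),cv2.resize(f2,(300,300))]))
W=cloud(c);np.save("w2.npy",W)
E
```

```text
[503.914  38.395  50.994] [-14.281  25.718  17.585] [ 4.474  2.707 -0.091] [-0.582  0.186  0.507  2.013 -0.13   0.97   0.009]
```

View pics/a2.png

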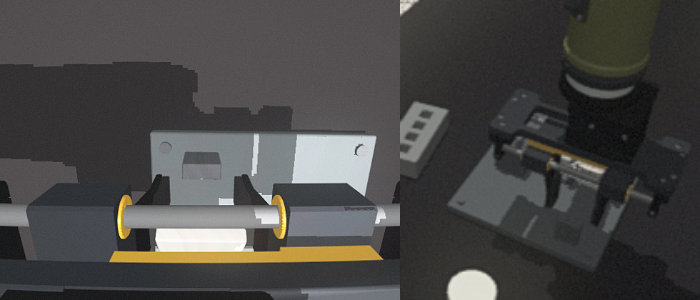

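The plate is seen between the fingers at (200, 240) of the left panel. I'll measure its angle from the depth map.

```bash
python3 - <<'E'
from h import *
W=np.load("w2.npy")
for c in (265,280,295):
    print(c,[tuple(np.round(W[r,c],0)) for r in range(200,362,8)])
E
```

```text
265 [(np.float64(492.0), np.float64(62.0), np.float64(12.0)), (np.float64(492.0), np.float64(57.0), np.float64(12.0)), (np.float64(493.0), np.float64(55.0), np.float64(21.0)), (np.float64(493.0), np.float64(55.0), np.float64(36.0)), (np.float64(494.0), np.float64(53.0), np.float64(44.0)), (np.float64(494.0), np.float64(48.0), np.float64(42.0)), (np.float64(494.0), np.float64(44.0), np.float64(44.0)), (np.float64(nan), np.float64(nan), np.float64(nan)), (np.float64(492.0), np.float64(21.0), np.float64(13.0)), (np.float64(492.0), np.float64(16.0), np.float64(12.0)), (np.float64(492.0), np.float64(10.0), np.float64(12.0)), (np.float64(498.0), np.float64(70.0), np.float64(135.0)), (np.float64(498.0), np.float64(69.0), np.float64(137.0)), (np.float64(498.0), np.float64(67.0), np.float64(138.0)), (np.float64(498.0), np.float64(66.0), np.float64(139.0)), (np.float64(497.0), np.float64(39.0), np.float64(101.0)), (np.float64(497.0), np.float64(38.0), np.float64(104.0)), (np.float64(497.0), np.float64(35.0), np.float64(104.0)), (np.float64(497.0), np.float64(30.0), np.float64(103.0)), (np.floa
[... 1827 characters left out ...]
(12.0)), (np.float64(511.0), np.float64(16.0), np.float64(12.0)), (np.float64(511.0), np.float64(9.0), np.float64(10.0)), (np.float64(506.0), np.float64(70.0), np.float64(135.0)), (np.float64(506.0), np.float64(69.0), np.float64(137.0)), (np.float64(506.0), np.float64(68.0), np.float64(139.0)), (np.float64(506.0), np.float64(66.0), np.float64(138.0)), (np.float64(508.0), np.float64(39.0), np.float64(101.0)), (np.float64(507.0), np.float64(38.0), np.float64(104.0)), (np.float64(507.0), np.float64(36.0), np.float64(106.0)), (np.float64(508.0), np.float64(30.0), np.float64(102.0)), (np.float64(508.0), np.float64(22.0), np.float64(97.0)), (np.float64(505.0), np.float64(61.0), np.float64(150.0))]
```

The plate has stuck and slipped up the fingers; it is now about 37° above the +y rest. I'll release it, tilt the tool square to the plate, re-grip, and rotate rigidly about the hinge.

Call:
arm_command --plan "0 0 0 0 0 0;0 0 0 0 0 0;0 0 0 0 0 0;0 0 0 0 0 0;0 0 0 0 0 0;0 0 0 0 0 0" --grip 1

```text
t: 9.6
tool_pos: [504.6, 23.1, 48.1]
tool_rot: [-1.571, -0.007, 0.006]
ft_force: [-0.4, 0.1, 0.0]
opening: 83.3
```

Call:
arm_command --plan "0 -1 0 0 0 0;0 -1 0 0 0 0;0 -1 0 0 0 0;0 0 0 1 0 0;0 0 0 1 0 0;0 0 0 1 0 0;0 0 0 1 0 0;0 0 0 1 0 0;0 0 0 1 0 0;0 0 0 1 0 0;0 0 0 0 0 0;0 0 0 0 0 0"

```text
t: 10.8
tool_pos: [504.3, 22.9, 137.4]
tool_rot: [-0.962, -0.002, 0.007]
ft_force: [-0.2, 0.5, 0.4]
opening: 87.1
```

```bash
cat > pl.py <<'E'
from h import *
s=get_state(); R=Ro.from_rotvec(s["tool_rot"]).as_matrix(); p=np.array(s["tool_pos"]); print(p,s["q"],s["ft_force"]);print(R)
P=cloud(camera("wrist")).reshape(-1,3); P=P[~np.isnan(P[:,0])]
d=P-np.array([0,-39.4,48]); r=np.hypot(d[:,1],d[:,2])
k=(r>30)&(r<96)&(abs(d[:,0]-504)<22)&(d[:,2]>-2)
a=np.arctan2(d[k,2],d[k,1]); 
# exclude fingers by histogram
h,e=np.histogram(a,40); print(list(zip(h,e.round(2))))
i=h.argmax(); b=P[k][(abs(a-e[i])<.2)]
mu=b.mean(0); n=np.linalg.svd(b-mu,full_matrices=False)[2][2]; n*=np.sign(n[2])
b=b[abs((b-mu)@n)<3]; mu=b.mean(0); n=np.linalg.svd(b-mu,full_matrices=False)[2][2]; n*=np.sign(n[2])
al=np.arctan2(-n[1],n[2]); print("elev",al,n,mu,len(b),b.min(0),b.max(0))
ax=np.array([504,-39.4,48]); g=ax+65*np.array([0,np.cos(al),np.sin(al)])
print("tool elev",np.arctan2(R[1,1],-R[2,1]),"shift to grasp in tool/30",R.T@(g+19*R[:,1]-p)/30)
E
python3 pl.py
```

```text
[504.287  22.922 137.449] [-0.266  0.249  0.646  1.919 -0.723  1.366  0.67 ] [-0.17   0.513  0.445]
[[ 1.    -0.005 -0.005]
 [ 0.007  0.572  0.82 ]
 [-0.001 -0.82   0.572]]
[(np.int64(7), np.float64(0.58)), (np.int64(5), np.float64(0.58)), (np.int64(10), np.float64(0.59)), (np.int64(14), np.float64(0.59)), (np.int64(14), np.float64(0.6)), (np.int64(20), np.float64(0.6)), (np.int64(17), np.float64(0.61)), (np.int64(16), np.float64(0.61)), (np.int64(16), np.float64(0.62)), (np.int64(23), np.float64(0.63)), (np.int64(14), np.float64(0.63)), (np.int64(21), np.float64(0.64)), (np.int64(33), np.float64(0.64)), (np.int64(52), np.float64(0.65)), (np.int64(148), np.float64(0.65)), (np.int64(368), np.float64(0.66)), (np.int64(626), np.float64(0.66)), (np.int64(608), np.float64(0.67)), (np.int64(443), np.float64(0.67)), (np.int64(212), np.float64(0.68)), (np.int64(85), np.float64(0.68)), (np.int64(43), np.float64(0.69)), (np.int64(53), np.float64(0.69)), (np.int64(86), np.float64(0.7)), (np.int64(89), np.float64(0.71)), (np.int64(116), np.float64(0.71)), (np.int64(97), np.float64(0.72)), (np.int64(135), np.float64(0.72)), (np.int64(180), np.float64(0.73)), (np.int64(185), np.float64(0.73)), (np.int64(169), np.float64(0.74)), (np.int64(170), np.float64(0.74)), (np.int64(133), np.float64(0.75)), (np.int64(84), np.float64(0.75)), (np.int64(75), np.float64(0.76)), (np.int64(37), np.float64(0.76)), (np.int64(22), np.float64(0.77)), (np.int64(11), np.float64(0.77)), (np.int64(7), np.float64(0.78)), (np.int64(3), np.float64(0.79))]
elev 0.6120203096809362 [ 0.004 -0.575  0.818] [503.742  12.946  90.551] 4321 [482.004 -17.639  67.326] [525.996  38.374 107.717]
tool elev 0.6088732162066544 shift to grasp in tool/30 [-0.01   1.884 -1.243]
```

Call:
arm_command --plan "0 0 -0.62 0 0 0;0 0 -0.62 0 0 0;0 0.6 0 0 0 0;0 0.6 0 0 0 0;0 0.68 0 0 0 0;0 0 0 0 0 0;0 0 0 0 0 0"

```text
t: 11.55
tool_pos: [504.5, 26.3, 71.2]
tool_rot: [-0.96, -0.006, 0.01]
ft_force: [0.2, -0.0, 0.4]
opening: 86.9
```

Call:
arm_command --plan "0 0 0 0 0 0;0 0 0 0 0 0;0 0 0 0 0 0;0 0 0 0 0 0;0 0 0 0 0 0;0 0 0 0 0 0;0 0 0 0 0 0;0 0 0 0 0 0" --grip -1

```text
t: 12.35
tool_pos: [503.7, 25.5, 70.3]
tool_rot: [-0.96, -0.004, 0.009]
ft_force: [-1.6, -0.0, 0.5]
opening: 45.5
```

```bash
python3 - <<'E'
from h import *
s=get_state(); p=np.array(s["tool_pos"]); R=Ro.from_rotvec(s["tool_rot"]).as_matrix()
ax=np.array([p[0],-39.4,48]); N=12; tot=np.arctan2(R[1,1],-R[2,1]); d=tot/N
rr=R.T@(p-ax); print("rel in tool",rr,tot)
# each row: shift in tool frame at row start, then turn
S=Ro.from_rotvec([-d,0,0]).as_matrix()
print("row shift/30",(S@rr-rr)/30,"turn/5deg",-np.degrees(d)/5, s["ft_force"])
E
```

```text
rel in tool [ 0.583 18.963 65.898] 0.6111134072431719
row shift/30 [-0.     0.111 -0.035] turn/5deg -0.5835703173148877 [-1.569 -0.046  0.5  ]
```

Call:
arm_command --plan "0 0.111 -0.035 -0.584 0 0;0 0.111 -0.035 -0.584 0 0;0 0.111 -0.035 -0.584 0 0;0 0.111 -0.035 -0.584 0 0;0 0.111 -0.035 -0.584 0 0;0 0.111 -0.035 -0.584 0 0;0 0.111 -0.035 -0.584 0 0;0 0.111 -0.035 -0.584 0 0;0 0.111 -0.035 -0.584 0 0;0 0.111 -0.035 -0.584 0 0;0 0 0 0 0 0"

```text
t: 13.45
tool_pos: [503.7, 28.1, 35.4]
tool_rot: [-1.472, -0.007, 0.009]
ft_force: [-0.4, -2.1, -0.3]
opening: 45.2
```

Call:
arm_command --plan "0 0.111 -0.035 -0.584 0 0;0 0.111 -0.035 -0.584 0 0;0 0.04 0 0 0 0;0 0.04 0 0 0 0;0 0 0 0 0 0;0 0 0 0 0 0;0 0 0 0 0 0"

```text
t: 14.15
tool_pos: [503.8, 26.5, 27.8]
tool_rot: [-1.569, -0.005, 0.007]
ft_force: [-4.7, 0.0, 11.7]
opening: 45.7
```

Call:
arm_command --plan "0 0 0 0 0 0;0 0 0 0 0 0;0 0 0 0 0 0;0 0 0 0 0 0;0 0 0 0 0 0;0 0 0 0 0 0" --grip 1

```text
t: 14.75
tool_pos: [504.3, 26.5, 26.7]
tool_rot: [-1.571, -0.007, 0.007]
ft_force: [-0.2, -0.3, -0.2]
opening: 83.2
```

Call:
arm_command --plan "0 -0.5 0 0 0 0;0 -1 0 0 0 0;0 -1 0 0 0 0;0 -1 0 0 0 0;0 -1 0 0 0 0;0 -0.6 0 0 0 0;0 0 -1 0 0 0;0 0 -1 0 0 0;0 0 -1 0 0 0;0 0 -1 0 0 0;0 0 0 0 0 0;0 0 0 0 0 0"

```text
t: 15.95
tool_pos: [505.2, -93.8, 179.8]
tool_rot: [-1.571, -0.006, 0.006]
ft_force: [0.7, 0.9, -0.0]
opening: 87.0
```

```bash
python3 pl.py | grep -v int64; python3 - <<'E'
from h import *
s=get_state();c=camera("wrist"); save("w3.png",c["frame"])
P=cloud(c).reshape(-1,3); P=P[~np.isnan(P[:,0])]
w=P[(P[:,2]>86)&(P[:,2]<96)&(abs(P[:,0]-607)<25)&(abs(P[:,1]+38)<25)]
print("wing",len(w),w.mean(0),cv2.minAreaRect(w[:,:2].astype(np.float32)))
W=cloud(camera("top")); print("rest seen from top",[W[r,c] for r,c in((282,285),(282,300),(276,295))])
E
```

```text
[505.227 -93.822 179.818] [-0.64   0.055  0.805  1.867 -0.042  1.236  0.185] [ 0.723  0.895 -0.025]
[[ 1.     0.    -0.007]
 [ 0.007 -0.     1.   ]
 [ 0.    -1.    -0.   ]]
elev -0.016587073047733904 [0.006 0.017 1.   ] [503.441  23.931  51.803] 5163 [482.032  -9.478  48.605] [525.144  56.268  55.005]
tool elev -0.0001748657316819468 shift to grasp in tool/30 [-0.013  5.063  3.981]
wing 661 [606.447 -37.582  89.82 ] ((606.9996337890625, -37.88414764404297), (9.815385818481445, 34.23235321044922), 14.603126525878906)
rest seen from top [array([500.054,  45.804,  51.361]), array([500.583,  16.802,  55.272]), array([512.004,  26.558,  55.616])]
```

View pics/w3.png

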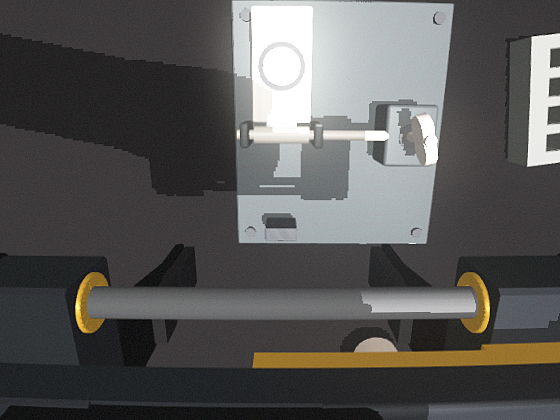

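The plate lies flat on the +y rest with the ring up, at (282, 65). Next the wing, at (425, 140): centre (607, -38), jaw azimuth 15.5°.

Call:
arm_command --plan "0.85 0 0.46 0 -0.75 0;0.85 0 0.46 0 -0.75 0;0.9 0 0.3 0 -0.75 0;0.9 0 0.3 0 -0.75 0;0 0 0 0 0 0;0 0 0 0 0 0"

```text
t: 16.7
tool_pos: [605.0, -35.5, 179.1]
tool_rot: [-1.561, -0.213, 0.215]
ft_force: [-0.2, -0.2, 0.2]
opening: 87.1
```

```bash
python3 - <<'E'
from h import *
s=get_state(); R=Ro.from_rotvec(s["tool_rot"]).as_matrix(); p=s["tool_pos"]; print(p,R, np.degrees(np.arctan2(R[1,0],R[0,0])))
print("shift/30",R.T@(np.array([607.4,-38.3,62])-p)/30)
E
```

```text
[605.016 -35.545 179.1  ] [[ 0.963 -0.002 -0.269]
 [ 0.269 -0.001  0.963]
 [-0.002 -1.    -0.001]] 15.615021176267746
shift/30 [ 0.059  3.903 -0.106]
```

Call:
arm_command --plan "0.06 0 -0.1 0 0 0;0 0.8 0 0 0 0;0 0.8 0 0 0 0;0 0.8 0 0 0 0;0 0.8 0 0 0 0;0 0.7 0 0 0 0;0 0 0 0 0 0;0 0 0 0 0 0"

```text
t: 17.5
tool_pos: [607.5, -39.9, 63.5]
tool_rot: [-1.561, -0.212, 0.212]
ft_force: [-0.2, -0.3, -0.2]
opening: 86.7
```

Call:
arm_command --plan "0 0 0 0 0 0;0 0 0 0 0 0;0 0 0 0 0 0;0 0 0 0 0 0;0 0 0 0 0 0;0 0 0 0 0 0;0 0 0 0 0 0;0 0 0 0 0 0;0 0 0 0 0 0;0 0 0 0 0 0;0 0 0 0 0 0;0 0 0 0 0 0;0 0 0 0 0 0;0 0 0 0 0 0" --grip -1

```text
t: 18.9
tool_pos: [608.9, -39.0, 62.9]
tool_rot: [-1.561, -0.215, 0.211]
ft_force: [5.9, 1.2, -3.0]
opening: 8.8
```

```bash
cat > y.py <<'E'
from h import *
s=get_state(); R=Ro.from_rotvec(s["tool_rot"]).as_matrix(); print(s["t"],s["tool_pos"],"az",np.degrees(np.arctan2(R[1,0],R[0,0])),s["ft_force"],s["torque"],s["opening"],s["q"])
# moment about the grasp's vertical axis from joint 7 torque
print("jt",s["joint_torque"])
E
python3 y.py
```

```text
18.9 [608.927 -38.958  62.948] az 15.51896306738986 [ 5.904  1.22  -3.025] [ 0.085 -1.112 -0.05 ] 8.779040207193345 [-0.545  0.428  0.699  1.756 -0.309  1.068  0.531]
jt [  0.501 -43.514   9.473 -25.138   0.568   1.81    0.038]
```

Call:
arm_command --plan "0 0 0 0 0.8 0;0 0 0 0 0.8 0;0 0 0 0 0.8 0;0 0 0 0 0.8 0;0 0 0 0 0.8 0;0 0 0 0 0.8 0;0 0 0 0 0.8 0;0 0 0 0 0.8 0;0 0 0 0 0.8 0;0 0 0 0 0.8 0;0 0 0 0 0.8 0;0 0 0 0 0.8 0;0 0 0 0 0.8 0;0 0 0 0 0.8 0;0 0 0 0 0.8 0;0 0 0 0 0.8 0;0 0 0 0 0.8 0;0 0 0 0 0 0;0 0 0 0 0 0"

```text
t: 20.8
tool_pos: [609.1, -39.0, 63.0]
tool_rot: [-1.45, 0.712, -0.717]
ft_force: [6.0, 0.6, -4.6]
opening: 8.9
```

```bash
python3 y.py
```

```text
20.8 [609.063 -39.03   62.966] az -52.47851513159853 [ 5.963  0.643 -4.61 ] [-0.108 -1.053 -0.053] 8.922147930634184 [-0.721  0.514  0.946  1.761 -0.462  1.104 -0.539]
jt [  0.089 -41.298  13.489 -24.04    0.606   1.842   0.031]
```

Call:
arm_command --plan "0 0 0 0 0.3 0;0 0 0 0 0.3 0;0 0 0 0 0 0;0 0 0 0 0 0"

```text
t: 21.2
tool_pos: [609.1, -39.0, 63.0]
tool_rot: [-1.435, 0.752, -0.757]
ft_force: [5.5, -0.3, -4.4]
opening: 9.0
```

```bash
python3 y.py
```

```text
21.2 [609.076 -39.035  62.979] az -55.47447989956171 [ 5.496 -0.265 -4.362] [-0.063 -1.105  0.025] 8.966436924842112 [-0.729  0.519  0.957  1.761 -0.47   1.107 -0.585]
jt [  0.133 -41.282  13.71  -23.97    0.601   1.849   0.018]
```

Call:
arm_command --plan "0 0 0 0 0.3 0;0 0 0 0 0.3 0;0 0 0 0 0 0;0 0 0 0 0 0"

```text
t: 21.6
tool_pos: [609.1, -39.0, 63.0]
tool_rot: [-1.42, 0.793, -0.797]
ft_force: [5.3, 0.3, -5.7]
opening: 8.8
```

```bash
python3 y.py
```

```text
21.6 [609.068 -39.039  62.951] az -58.474612309920516 [ 5.279  0.309 -5.732] [-0.129 -1.11  -0.04 ] 8.786584770377335 [-0.736  0.524  0.968  1.762 -0.478  1.109 -0.632]
jt [  0.114 -41.206  13.922 -23.899   0.605   1.847   0.018]
```

Call:
arm_command --plan "0 0 0 0 0.3 0;0 0 0 0 0 0;0 0 0 0 0 0"

```text
t: 21.9
tool_pos: [609.1, -39.0, 63.0]
tool_rot: [-1.413, 0.812, -0.817]
ft_force: [6.4, 0.3, -4.5]
opening: 8.8
```

```bash
python3 y.py
```

```text
21.9 [609.075 -39.021  62.962] az -59.90688427751885 [ 6.359  0.321 -4.542] [-0.086 -1.065  0.323] 8.839177707882357 [-0.74   0.527  0.974  1.762 -0.482  1.11  -0.654]
jt [  0.332 -41.187  14.205 -23.763   0.391   1.857  -0.33 ]
```

Call:
arm_command --plan "0 0 0 0 0.3 0;0 0 0 0 0 0;0 0 0 0 0 0"

```text
t: 22.2
tool_pos: [609.1, -39.0, 63.0]
tool_rot: [-1.405, 0.831, -0.836]
ft_force: [6.0, -0.3, -4.6]
opening: 8.5
```

```bash
python3 y.py
```

```text
22.2 [609.07  -39.049  62.981] az -61.376251103087355 [ 6.002 -0.269 -4.621] [-0.183 -1.089  0.542] 8.53961478963598 [-0.743  0.53   0.98   1.762 -0.486  1.112 -0.677]
jt [  0.45  -41.126  14.397 -23.669   0.272   1.851  -0.518]
```

Seated: the moment about vertical rose from 0 to 0.54 N m, starting at about azimuth -58.6°, as predicted. Now backing off to azimuth +31.4°.

Call:
arm_command --plan "0 0 0 0 -1 0;0 0 0 0 -1 0;0 0 0 0 -1 0;0 0 0 0 -1 0;0 0 0 0 -1 0;0 0 0 0 -1 0;0 0 0 0 -1 0;0 0 0 0 -1 0;0 0 0 0 -1 0;0 0 0 0 -1 0;0 0 0 0 -1 0;0 0 0 0 -1 0;0 0 0 0 -1 0;0 0 0 0 -1 0;0 0 0 0 -1 0;0 0 0 0 -1 0;0 0 0 0 -1 0;0 0 0 0 -1 0;0 0 0 0 -0.56 0;0 0 0 0 0 0"

```text
t: 24.2
tool_pos: [608.9, -38.9, 62.9]
tool_rot: [-1.529, -0.431, 0.428]
ft_force: [5.4, 1.2, -3.1]
opening: 8.8
```

```bash
python3 y.py; python3 - <<'E'
from h import *
f=[]
c=camera("side"); f.append(cv2.resize(c["frame"][150:330,230:410],(400,400),interpolation=cv2.INTER_CUBIC))
t=camera("top"); w=camera("wrist"); f.append(cv2.resize(w["frame"],(400,400)))
save("end.png",np.hstack(f))
for nm,c in(("side",c),("top",t),("wrist",w)):
    P=cloud(c).reshape(-1,3);P=P[~np.isnan(P[:,0])]
    k=P[(abs(P[:,0]-607.5)<19)&(abs(P[:,1]+38.5)<19)&(P[:,2]>58)&(P[:,2]<94)]
    print(nm,len(k),k.min(0) if len(k) else 0,k.max(0) if len(k) else 0)
    q=P[(abs(P[:,0]-503)<25)&(P[:,1]>-10)&(P[:,1]<56)&(P[:,2]>30)&(P[:,2]<70)]
    print(" plate",len(q),np.median(q[:,2]) if len(q) else 0)
W=cloud(t)
for n,(a,bb,cc,d,zm) in dict(jar=(240,275,190,225,60),cruc=(205,250,435,482,60),rack=(140,185,280,345,25)).items():
    k=W[a:bb,cc:d].reshape(-1,3);k=k[k[:,2]>zm];print(n,k.min(0),k.max(0))
E
```

```text
24.2 [608.879 -38.939  62.947] az 31.39138665317384 [ 5.359  1.166 -3.102] [ 0.038 -1.09   0.067] 8.839153133040982 [-0.501  0.414  0.641  1.755 -0.279  1.062  0.784]
jt [  0.728 -44.175   8.67  -25.32    0.549   1.802   0.216]
side 176 [591.546 -49.79   59.279] [622.039 -19.942  93.933]
 plate 681 53.27477710480312
top 0 0 0
 plate 669 53.13807090087715
wrist 2239 [590.165 -55.79   61.855] [619.719 -20.729  93.996]
 plate 11927 51.93556100855312
jar [522.185 176.511  60.551] [568.082 222.639  80.036]
cruc [ 579.934 -323.335   60.245] [ 643.437 -260.014   80.01 ]
rack [630.984 -64.483  25.247] [774.875  49.979 475.202]
```

View pics/end.png

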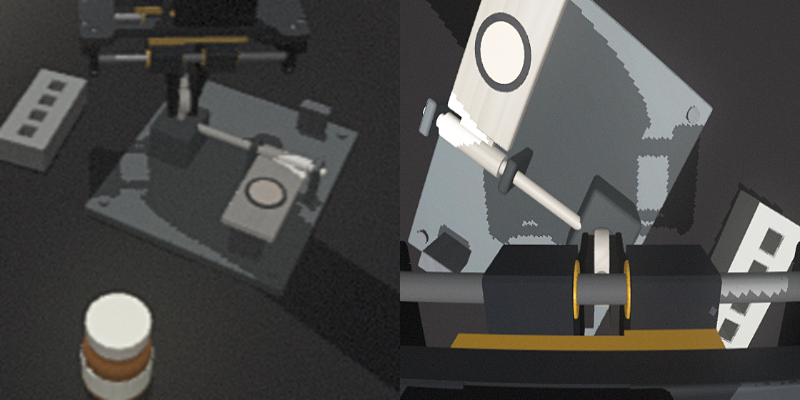

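The plate lies flat with the ring up (left panel, 265, 190), and the wing is held between the fingers, in line with them (right panel, 600, 250). One last check of the wing's angle, free of pictures.

```bash
python3 - <<'E'
from h import *
c=camera("wrist"); W=cloud(c); f=c["frame"].astype(int).min(-1)
k=(f>90)&(abs(W[...,0]-607.5)<20)&(abs(W[...,1]+38.5)<20)&(W[...,2]>86)&(W[...,2]<95)
P=W[k]; print(len(P),P.mean(0),cv2.minAreaRect(P[:,:2].astype(np.float32)))
v=np.linalg.svd(P[:,:2]-P[:,:2].mean(0),full_matrices=False)[2][0]; print(np.degrees(np.arctan2(v[1],v[0])))
E
```

```text
725 [602.985 -31.255  89.228] ((607.52099609375, -38.672420501708984), (8.612406730651855, 34.81317138671875), 31.772701263427734)
-58.56604371952606
```

```bash
python3 -c "
from cell import finish_job; print(finish_job())"
```

```text
the job is handed in; nothing more can be done
None
```

The job is done and handed in at about 24 s of the 72 s allowed. The plate lies over on the +y rest with its ringed face up, and the arm is still gripping the screw's wing.

- **Plate:** My first swing stuck partway. The plate slipped up the fingers and was left about 35° short of flat, with up to about 34 N at the wrist. I re-gripped it square to the plate and rotated it down about the hinge until it pressed on the rest (about 12 N). Depth showed it within 1° of flat, with the top at about 52 mm.
- **Screw:** I turned it clockwise until it seated. The moment rose from about 0 to 0.54 N m, starting at jaw azimuth -58.6°, as predicted. I then turned it back to +31.4°. The wing then measured -58.6° in the wrist image, about 1.03 rad on the joint.
- **Grip:** The opening was 8.8 mm on the 9 mm wing, with about 6 N of side force left.
- **Jar, crucible and rack:** The jar and crucible measured unmoved to about 1 mm. The final rack check was partly spoiled by the arm in view. Its outer edges agreed, and I kept clear of it.

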